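Fit the bayonet lid of the bench mill and hold it at half way

ROBOT

A 6-joint arm with a two-finger parallel gripper is mounted at the origin on a cart in front of the work surface, level with it; the furniture and walls round the work are solid. World frame = base frame: x ahead of the robot, y to its left, z up, the work surface at z = 0. Lengths are in m, angles in rad, forces in N, time in s.
With the tool pointing down it reaches from about 0.35 to 0.85 m from the base axis. Payload 8.1 kg.
Tool frame: the origin (TCP) lies between the finger pads, 19 mm behind the fingertips; this is the grasp point; z points along the fingers, y is the line along which they close (so a half turn about z gives the same grasp; the last joint's range is limited). The gripper opens to 93 mm and grips with 3 to 60 N. Pads are 15 mm wide; open, the fingers measure 128 mm over their backs; the gripper's body (75 mm by 188 mm) begins 65 mm behind the grasp point.
Start: joints at [-1.212, 0.13, 1.488, -0, 1.523, -0.085], TCP at [0.258, -0.542, 0.237] pointing down, gripper open.
Joint ranges: [-2.96, 2.96], [-0.89, 2.26], [0.02, 2.5], [-1.34, 4.48], [0, 2.73], [-2.66, 2.66]. Speed limits (rad/s): [2.39, 2.39, 2.79, 3.14, 3.14, 3.14].

INTERFACE

Orientations are given as a rotation vector (axis times angle).
In Python, from plant import read_state, read_camera, camera_params, robot gives the robot as it stands.
- The arm moves only by the tool carry_out, never from a script. Its argument "targets" is a list of rows, each an object of numbers: "hand": the opening in per cent of the stroke, from 0 (shut) to 100 (fully open); "x", "y", "z": the shift along the tool's x, y, z in m; "ax", "ay", "az": the turn, a rotation vector about the tool's x, y, z in rad. In form: [{"hand": .., "x": .., "y": .., "z": .., "ax": .., "ay": .., "az": ..}, ...]. A call has 1 to 8 rows; each row is the pose to reach, as a shift and turn from the pose commanded when the call began, along the tool's axes at that moment; what a row does not reach only later rows make up. A row lasts 1/8 s, in which the tool goes at most 62.5 mm and 10.7 degrees, less where a joint would pass 70% of its speed; a pose out of reach is approached as far as the arm can. A call with a gripper value outside its range is refused whole. The fingers move at their own pace and stop on an object; "newtons" is the grip in N (left out, the last holds). Time passes only in rows, so rows that repeat a pose let the fingers close. It gives the time, the measured TCP pose, the force, the opening and the grip force at its end, in the units of the state.
- read_state(): the state, without advancing time (a new reading comes with each control period).
- read_camera(name): name is "side" or "top"; returns (picture, depth): 480x640x3 uint8, blue, green, red; 480x640 float32, m along the optical axis (not along the pixel's ray), 0 where there is no reading.
- camera_params(name): a dict with "fx", "fy", "cx", "cy" (pixels), "position" and "rotation" of the camera in the world. Camera axes: x right, y up, looking along -z (the intrinsics and any distortion apply to the point x, -y, -z); pixel columns grow to the right and rows downward; lengths in m; the calibration is good to about 2 mm. A picture is of the moment at which its call begins. camera_params takes no time and is no camera call.
- robot.close_job(): hands the job in; it is judged then, once.
The state is a dict: "t": time; "q": joint angles; "dq": joint speeds; "joint_torque": joint torques, N m; "tool_pos": TCP position; "orientation": TCP orientation; "force": force on the tool from outside, world axes, zero at the start; "wrist_torque": the same for the moment, N m; "opening": finger opening in m; "gripper_force": force on a finger pad.
Only numpy, scipy, OpenCV 4.12 (cv2) and the standard library are available. Lean on these libraries where they do the work, as an engineer would, in place of code of your own. Each camera call takes 0.05 s, during which the arm holds its last target. There are 200 camera calls.

TASK

Get the bench mill ready for a pulse. First slide the flat catch tray along the worktop, without lifting it, into the dock under the mill's outlet until it is fully home against the stop. Then fit the bayonet lid, seat it flat and twist it clockwise against its spring to the half-way mark, well before the lock clicks, and finish while still gripping the lid and holding it there; leave the flask, the dropper bottle and the glass jar where they stand.

Things in the scene. Friction and masses are not known exactly. Their poses are not given: they have to be found in the camera images.
- mill: Round grey bench mill fixed to the worktop, 116 mm across, 90 high; origin at the centre of its underside, z up. Top: steel collar round an open well for the lid. Its -y side has an outlet spout (36 wide, to 85 mm from the axis, underside 38 mm above the worktop) over the tray dock.
- mill_top (a point): Centre of the collar's flat top, 90 mm above the worktop, axes as the mill. Collar: outer diameter 104; inner flange 6 thick (1 mm below the top) with a 63 mm bore; well floor 28 below the top. Two slots 16 wide, reaching 40 mm from the axis, cut the flange on the mill's +x and -x sides: the lid's lugs go down through them.
- half_mark (a point): The half-way mark: a single raised dark bar on the collar, 49 mm from the axis, 0.65 rad clockwise (seen from above) of the +x slot; its twin lies half a turn round. The pair of short bars 1.25 rad from the slot marks the lock.
- dock_home (a point): Where the tray's origin lies when fully home: on the worktop, 105 mm from the mill's axis on its -y side, axes as the mill. The dock is open to -y: two steel rails along y, 76 mm apart inside, 11 high, flared ends reaching 132 mm from the mill's axis; stop bar with its face 45 mm to +y of this point.
- lid: Grey bayonet lid, 126 to 234 g, standing bar up; origin at the centre of its underside. Plug 58 mm diameter (48 at the foot), 24 high, two lugs 12 wide reaching 38 mm from the axis on +x and -x, 8 to 15 above the underside; disc 92 diameter, 24 to 32 up; grip bar 70 long (x), 14 thick (y), top at 70. A half turn changes nothing. Dark pointers mark the bar's ends.
- lid_seat (a point): Centre of the underside of the lid's disc, 24 mm above the lid's origin; 90 mm above the worktop when seated. To fit: bar along the mill's x axis, lower until the disc lies on the collar (lid origin then 66 mm above the worktop); then it turns clockwise only.
- lid_grip (a point): Point on the lid's axis in the bar, 56 mm above the lid's origin: a good height for the TCP when gripping the bar across its 14 mm (fingertips then clear the disc).
- tray: Flat steel catch tray, open pan 70 (x) by 90 (y) by 12 mm high, 175 to 325 g, lying on the worktop; origin at the centre of the pan's underside. An upright grip fin, 12 thick (x), 38 high, stands out from the middle of the pan's -y end, 44 to 86 mm from the origin. The +y end goes into the dock first, the tray's y along the mill's y.
- tray_grip (a point): Grip point in the tray's fin: 66 mm from the tray's origin along its -y, 27 mm above the worktop.
- switch_ring (a joint): Sprung ring inside the mill that the lugs push round, rad, clockwise from above: 0 at rest, grows as the lid turns; lid turn = value + 0.05 (play). Half way (bar pointers on the single marks) is 0.60; the lock clicks at about 1.2; stop at 1.35. The spring resists with 0.06 Nm at 0 and 0.18 Nm at half way and drives the lid back if let go.
- erlenmeyer: Bystander: conical flask, 64 mm across, 102 high, standing behind the mill; origin at the centre of its underside.
- dropper_bottle: Bystander: dropper bottle, 49 mm across, 107 high, standing behind and to the left; origin at the centre of its underside.
- jar_spare: Bystander: small open glass jar, 60 mm across, 85 high, standing to the right and behind; origin at the centre of its underside.
Things that resemble listed ones, but are neither listed nor needed, are in the scene too. Several things look just like the mill: the one meant starts farthest to the robot's left.

How it is judged:
On the way, in this order (a step that is already met when the one before it is completed fails the run):
1. the tray lies fully home in the dock (y of tray in the frame of mill above -0.112 m and x of tray in the frame of mill between -0.006 and 0.006 m and angle between the y axis of tray and the y axis of mill, either way round below 0.12 rad and height (world z) of tray below 0.004 m), for 0.2 s.
2. the lid is seated flat in the mill, lugs down through the slots, not yet turned to half way (z of lid_seat in the frame of mill below 0.0925 m and horizontal distance between lid_seat and mill below 0.005 m and angle between lid's own z axis and vertical below 0.06 rad and value of joint switch_ring below 0.4 rad), for 0.1 s.
At the end, for the whole second after the job is handed in: The lid is gripped by the fingers (more than 1 N) and seated (disc within 2.5 mm of the collar, axis within 5 mm, tilt below 0.06 rad), the ring stands still at 0.60 +- 0.17 rad, and the tray lies on the worktop within 7 mm of the stop, within 6 mm sideways, aligned to 0.12 rad (all of step 1 and z of lid_seat in the frame of mill below 0.0925 m and horizontal distance between lid_seat and mill below 0.005 m and angle between lid's own z axis and vertical below 0.06 rad and value of joint switch_ring between 0.43 and 0.77 rad and velocity of joint switch_ring between -0.15 and 0.15 rad/s and contact force between the fingers and lid above 1 N); the arm keeps its last pose, push and grip.
It fails at once if the lid is turned on towards the lock (value of joint switch_ring above 1 rad).
It fails at once if the tray is lifted instead of slid (height (world z) of tray above 0.015 m).
It fails at once if the flask is moved or tipped (distance of erlenmeyer from where it was at the start of the episode above 0.03 m or angle between erlenmeyer's own z axis and vertical above 0.5 rad).
It fails at once if the dropper bottle is moved or tipped (distance of dropper_bottle from where it was at the start of the episode above 0.03 m or angle between dropper_bottle's own z axis and vertical above 0.5 rad).
It fails at once if the glass jar is moved or tipped (distance of jar_spare from where it was at the start of the episode above 0.03 m or angle between jar_spare's own z axis and vertical above 0.5 rad).
It also fails if it takes over 64 s, if anything falls off the work surface, if the arm or the gripper's body presses on something with over 40 N, if the wrist force passes 120 N, or if a joint passes its speed limit or range.

## Working session

There is one attempt and no reset: what is moved stays moved. The work goes in short steps, Python scripts to look and compute and a tool call to move; the robot and the scene stay as the last step left them, time stands still between calls to the robot, and variables do not carry over. Pictures are saved under pics/ and viewed, at most 10 in all, crops included, and the job is handed in when it is done.

Besides the shell and the picture viewer there is one more tool, called after "Call:" as a command line: name --argument value ..., lists and objects as JSON in quotes. carry_out: Moves the arm, as the interface text tells. Its arguments: {"type":"object","properties":{"targets":{"type":"array","items":{"type":"object","properties":{"hand":{"type":"number"},"x":{"type":"number"},"y":{"type":"number"},"z":{"type":"number"},"ax":{"type":"number"},"ay":{"type":"number"},"az":{"type":"number"}}}},"newtons":{"type":"number"}},"required":["targets"]}

```bash
ls; mkdir -p pics
python3 - <<'E'
from plant import *
import cv2,numpy as np
for n in("top","side"):
    p,d=read_camera(n);cv2.imwrite(f"pics/{n}0.png",p);np.save(f"{n}_d.npy",d)
    print(n,camera_params(n),(d>0).mean())
s=read_state();print(s)
E
```

```text
pics
top {'fx': 608.125193263638, 'fy': 608.125193263638, 'cx': 327.76149974027186, 'cy': 230.46123881642905, 'position': array([ 0.32052055, -0.07402735,  1.4395712 ]), 'rotation': array([ 0.16417972, -0.15660291, -1.51632893])} 0.99615234375
side {'fx': 492.05359880318946, 'fy': 492.05359880318946, 'cx': 314.814726890834, 'cy': 234.38972027080945, 'position': array([ 0.62528733, -1.34198366,  0.72088724]), 'rotation': array([1.11159518, 0.02194356, 0.02715507])} 0.9792936197916666
{'t': 0.1, 'q': array([-1.21240261e+00,  1.31100076e-01,  1.48915386e+00, -2.43601467e-05,
        1.52297827e+00, -8.54137342e-02]), 'dq': array([-0.0001377 , -0.0023609 , -0.00337921,  0.00084935, -0.00019734,
        0.00112539]), 'joint_torque': array([ 1.42961075e-03, -5.61339748e+01, -4.93097770e+01,  7.69282621e-02,
        2.90536514e-02, -4.73597208e-05]), 'tool_pos': array([ 0.25746805, -0.54142995,  0.23649276]), 'orientation': array([-3.06297985e+00, -6.91068959e-01,  3.88089941e-04]), 'force': array([ 0.48753688, -0.07212211,  0.19650115]), 'wrist_torque': array([-0.0237853 , -0.00183315, -0.02936362]), 'gripper_force': 0.0, 'opening': 0.09305902102507878}
```

View pics/top0.png

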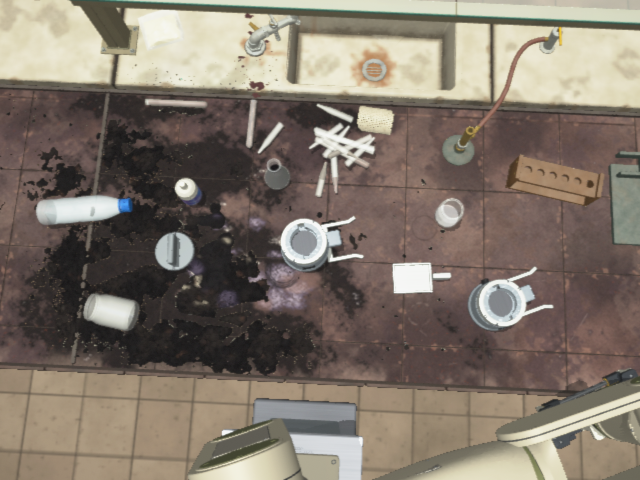

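View pics/side0.png

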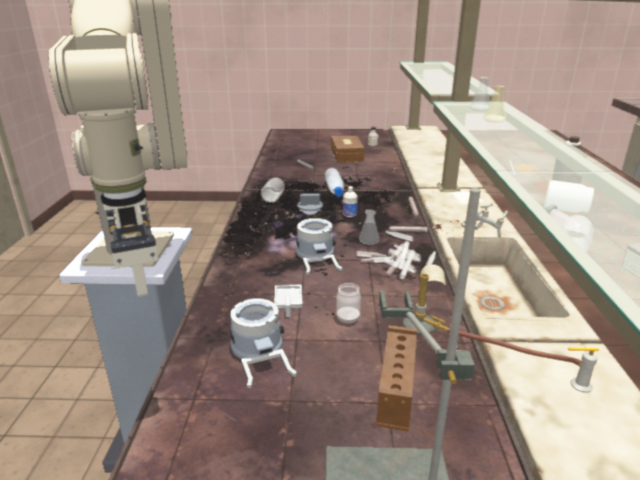

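The top view shows the target mill at (305,243) with its dock opening to the right, the lid at (174,251), and the tray at (412,278) with its fin to the right. The second mill at (498,303) is a decoy. The bystanders are the flask (276,174), the dropper bottle (187,190) and the jar (449,213).

```bash
cat > h.py <<'E'
from plant import *
import cv2,numpy as np
from scipy.spatial.transform import Rotation as R
def ray(n,u,v):
    c=camera_params(n);r=R.from_rotvec(c['rotation'])
    u=np.atleast_1d(u).astype(float);v=np.atleast_1d(v).astype(float)
    return c['position'],r.apply(np.stack([(u-c['cx'])/c['fx'],-(v-c['cy'])/c['fy'],-np.ones_like(u)],-1))
def plane(n,u,v,z):
    p,d=ray(n,u,v);return (p+d*((z-p[2])/d[:,2])[:,None])[:,:2]
def cloud(n,dep):
    v,u=np.mgrid[:480,:640];p,d=ray(n,u.ravel(),v.ravel())
    return (p+d*dep.ravel()[:,None]).reshape(480,640,3)
def px(n,P):
    c=camera_params(n);q=R.from_rotvec(c['rotation']).inv().apply(np.atleast_2d(P)-c['position'])
    return np.stack([c['cx']-c['fx']*q[:,0]/q[:,2],c['cy']+c['fy']*q[:,1]/q[:,2]],-1)
E
python3 - <<'E'
from h import *
p=cv2.imread('pics/top0.png');d=np.load('top_d.npy')
C=cloud('top',d);Z=C[...,2]
print('table z',[np.round(Z[y,x],4) for x,y in((350,330),(220,330),(430,330))], 'std',Z[325:340,420:440].std())
def circ(name,x0,x1,y0,y1,z0,z1):
    m=np.zeros(Z.shape,bool);m[y0:y1,x0:x1]=True;m&=(Z>z0)&(Z<z1)
    P=C[m];(c,r)=cv2.minEnclosingCircle(np.float32(P[:,:2]))
    print(name,len(P),np.round(c,4),round(r,4),P[:,2].mean())
circ('mill collar',270,345,205,280,.083,.097)
circ('lid disc',150,205,225,280,.025,.04)
circ('lid bar',150,205,225,280,.06,.08)
for n,(x,y,w,h) in dict(a=(262,200,110,82),b=(380,250,80,60),c=(140,220,70,60)).items():pass
a=cv2.resize(p[205:280,265:365],(800,600),interpolation=cv2.INTER_CUBIC)
cv2.imwrite('pics/mill.png',a)
b=cv2.resize(p[255:300,385:460],None,fx=5,fy=5,interpolation=cv2.INTER_CUBIC)
c=cv2.resize(p[225:280,145:210],None,fx=5,fy=5,interpolation=cv2.INTER_CUBIC)
o=np.zeros((280,710,3),np.uint8);o[:225,:375]=b;o[:275,380:705]=c;cv2.imwrite('pics/tl.png',o)
E
```

```text
table z [np.float64(0.0017), np.float64(0.0167), np.float64(0.0095)] std 0.11714610858098068
mill collar 974 [ 0.5747 -0.0046] 0.0535 0.08970458968924468
lid disc 896 [0.5482 0.2987] 0.0466 0.03199668372360575
lid bar 195 [0.5469 0.2974] 0.0343 0.06828141624825894
```

View pics/mill.png

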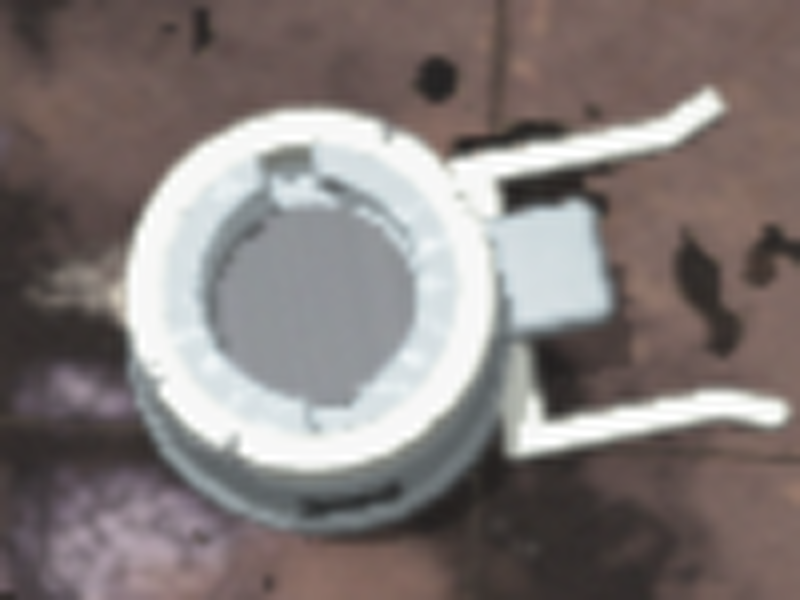

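View pics/tl.png

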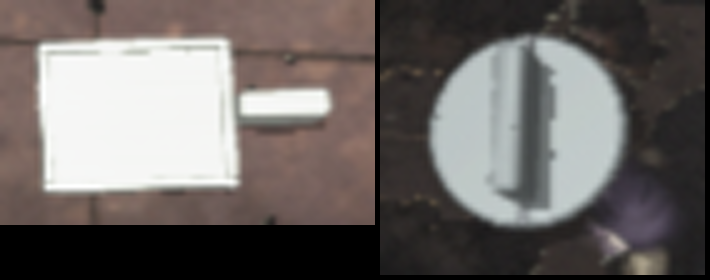

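The mill crop shows the slots at about (287,160) and (320,415), the single marks at (388,130) and (232,445), and the rails opening right and slightly up. The other crop shows the tray nearly square to the image with its fin on the right, and the lid bar running vertically. Next I'll work out the poses.

Run:
```python
from h import *
p=cv2.imread('pics/top0.png');d=np.load('top_d.npy')
C=cloud('top',d);Z=C[...,2]
f=lambda u,v,z:plane('top',265+(u+.5)/8-.5,205+(v+.5)/8-.5,z)[0]
ang=lambda a:np.arctan2(a[1],a[0])
# rails: white mask
g=p.min(2)
A=f(388,130,.0905);B=f(232,445,.0905);print('marks c',(A+B)/2,np.linalg.norm(A-B)/2,'yaw',ang(A-B)+.65)
A=f(287,168,.089);B=f(322,412,.089);print('slots c',(A+B)/2,'yaw',ang(A-B))
for a,b in(((500,160),(650,130)),((560,432),(710,402))):
    A=f(*a,.011);B=f(*b,.011);print('rail',A,B,'yaw',ang(B-A)+np.pi/2)
# collar fit
m=np.zeros(Z.shape,bool);m[205:280,270:345]=1;m&=(Z>.085)&(Z<.097)&(g>200)
m8=cv2.morphologyEx(m.astype(np.uint8),cv2.MORPH_OPEN,np.ones((2,2)))
c=max(cv2.findContours(m8,0,1)[0],key=cv2.contourArea)[:,0]
q=plane('top',c[:,0],c[:,1],.09);print('collar',cv2.fitEllipse(np.float32(q*1000)))
# tray
m=np.zeros(Z.shape,np.uint8);m[255:300,385:460]=g[255:300,385:460]>150
n,l,s,ce=cv2.connectedComponentsWithStats(m);print(s[1:,4])
for i in range(1,n):
    if s[i,4]<25: continue
    y,x=np.nonzero(l==i);z=.012 if s[i,4]>500 else .038
    r=cv2.minAreaRect(np.float32(plane('top',x,y,z)*1000));print('tray',r)
# lid
m=np.zeros(Z.shape,bool);m[225:280,150:205]=1
k=m&(Z>.026)&(Z<.04)|m&(Z>.06)&(Z<.08)
c=max(cv2.findContours(k.astype(np.uint8),0,1)[0],key=cv2.contourArea)[:,0]
print('lid',cv2.fitEllipse(np.float32(plane('top',c[:,0],c[:,1],.032)*1000)))
P=C[m&(Z>.066)&(Z<.08)];print('bar',len(P),cv2.minAreaRect(np.float32(P[:,:2]*1000)),P[:,2].mean())
s=read_state();print(R.from_rotvec(s['orientation']).as_matrix().round(3))
```

```text
marks c [ 0.57613917 -0.00664696] 0.050176287239397016 yaw 0.25253569368521306
slots c [ 0.57549927 -0.00489345] yaw 0.19689569973410379
rail [ 0.63260265 -0.05736217] [ 0.64402962 -0.1020016 ] yaw 0.2506024132074123
rail [ 0.5508498  -0.07920774] [ 0.56203993 -0.12335885] yaw 0.2482238099894698
collar ((573.54296875, -8.909832000732422), (98.40866088867188, 101.03411865234375), 151.42385864257812)
[1157   89]
tray ((514.9552612304688, -263.56280517578125), (70.45063018798828, 93.50083923339844), 4.714892864227295)
tray ((520.03564453125, -328.6043701171875), (9.333147048950195, 39.78068542480469), 2.7875192165374756)
lid ((547.7545776367188, 298.2561340332031), (88.70610809326172, 89.14753723144531), 51.990482330322266)
bar 147 ((546.8255615234375, 298.43792724609375), (68.03966522216797, 14.49243450164795), 2.6649081707000732) 0.06977663129240504
[[ 0.903  0.429 -0.001]
 [ 0.429 -0.903  0.002]
 [ 0.    -0.002 -1.   ]]
```

```bash
cat >> h.py <<'E'
def go(*T):
    "T: world x,y,z,angle of tool y -> shift along tool axes, az, from the measured pose"
    s=read_state();M=R.from_rotvec(s['orientation']);Y=M.as_matrix()[:,1];f=np.arctan2(Y[1],Y[0])
    print('t',round(s['t'],2),'at',s['tool_pos'].round(4),'phi',round(f,4),'z',M.as_matrix()[:,2].round(4),'open',round(s['opening'],4),'grip',round(s['gripper_force'],1),'F',s['force'].round(1),'M',s['wrist_torque'].round(2))
    for t in T:
        d=M.inv().apply(np.array(t[:3])-s['tool_pos']);print(t,'->',d.round(4),'az',round(-((t[3]-f+np.pi)%(2*np.pi)-np.pi),4))
E
python3 - <<'E'
from h import *
d=np.load('top_d.npy');C=cloud('top',d)
for n,b in dict(decoy=(465,530,275,335),jar=(430,470,190,235),flask=(258,295,155,192),drop=(170,205,175,210)).items():
    P=C[b[2]:b[3],b[0]:b[1]].reshape(-1,3);P=P[(P[:,2]>.05)&(P[:,2]<.15)]
    print(n,P[:,:2].min(0).round(3),P[:,:2].max(0).round(3),P[:,2].max().round(3))
go((.5202,-.3286,.14,.08),(.5202,-.3286,.028,.08))
E
```

```text
decoy [ 0.404 -0.526] [ 0.512 -0.399] 0.099
jar [ 0.639 -0.37 ] [ 0.696 -0.313] 0.09
flask [0.725 0.05 ] [0.764 0.091] 0.107
drop [0.666 0.252] [0.714 0.301] 0.115
t 0.1 at [ 0.2575 -0.5414  0.2365] phi -1.127 z [-6.0e-04  1.5e-03 -1.0e+00] open 0.0931 grip 0.0 F [ 0.5 -0.1  0.2] M [-0.02 -0.   -0.03]
(0.5202, -0.3286, 0.14, 0.08) -> [ 0.3287 -0.0792  0.0967] az -1.207
(0.5202, -0.3286, 0.028, 0.08) -> [ 0.3286 -0.0791  0.2087] az -1.207
```

Call:
carry_out --targets '[{"hand": 100, "x": 0.05, "y": -0.012, "z": 0, "ax": 0, "ay": 0, "az": -0.17}, {"hand": 100, "x": 0.1, "y": -0.024, "z": 0, "ax": 0, "ay": 0, "az": -0.34}, {"hand": 100, "x": 0.15, "y": -0.036, "z": 0, "ax": 0, "ay": 0, "az": -0.51}, {"hand": 80, "x": 0.2, "y": -0.048, "z": 0, "ax": 0, "ay": 0, "az": -0.68}, {"hand": 60, "x": 0.25, "y": -0.06, "z": 0.02, "ax": 0, "ay": 0, "az": -0.85}, {"hand": 60, "x": 0.3, "y": -0.072, "z": 0.05, "ax": 0, "ay": 0, "az": -1.02}, {"hand": 60, "x": 0.3287, "y": -0.0792, "z": 0.08, "ax": 0, "ay": 0, "az": -1.18}, {"hand": 60, "x": 0.3287, "y": -0.0792, "z": 0.1, "ax": 0, "ay": 0, "az": -1.207}]'

```text
t: 1.1
tool_pos: [0.5211, -0.3269, 0.135]
orientation: [-2.123, -2.312, -0.0]
force: [-1.2, 0.0, -0.2]
opening: 0.0557
gripper_force: 0.0
```

Call:
carry_out --targets '[{"hand": 60, "x": 0, "y": 0, "z": 0, "ax": 0, "ay": 0, "az": 0}, {"hand": 60, "x": 0, "y": 0, "z": 0, "ax": 0, "ay": 0, "az": 0}]'

```text
t: 1.35
tool_pos: [0.5202, -0.3305, 0.1386]
orientation: [2.133, 2.304, -0.0]
force: [-0.2, -0.1, -0.2]
opening: 0.0557
gripper_force: 0.0
```

Run:
```python
from h import *
go((.5202,-.3286,.028,.08))
p,d=read_camera('top');cv2.imwrite('pics/t1.png',cv2.resize(p[235:315,370:480],(770,560),interpolation=cv2.INTER_CUBIC))
print(px('top',[.5202,-.3286,.12]))
```

```text
t 1.35 at [ 0.5202 -0.3305  0.1386] phi 0.0771 z [ 8.e-04 -1.e-03 -1.e+00] open 0.0557 grip 0.0 F [-0.2 -0.1 -0.2] M [-0.05 -0.11  0.01]
(0.5202, -0.3286, 0.028, 0.08) -> [2.000e-03 1.000e-04 1.106e-01] az -0.0029
[[448.37496853 269.95481132]]
```

Good. Lower and close gently on the fin.

Call:
carry_out --targets '[{"hand": 60, "x": 0.002, "y": 0, "z": 0.04, "ax": 0, "ay": 0, "az": 0}, {"hand": 60, "x": 0.002, "y": 0, "z": 0.08, "ax": 0, "ay": 0, "az": 0}, {"hand": 60, "x": 0.002, "y": 0, "z": 0.11, "ax": 0, "ay": 0, "az": 0}, {"hand": 60, "x": 0.002, "y": 0, "z": 0.11, "ax": 0, "ay": 0, "az": 0}, {"hand": 0, "x": 0.002, "y": 0, "z": 0.11, "ax": 0, "ay": 0, "az": 0}, {"hand": 0, "x": 0.002, "y": 0, "z": 0.11, "ax": 0, "ay": 0, "az": 0}, {"hand": 0, "x": 0.002, "y": 0, "z": 0.11, "ax": 0, "ay": 0, "az": 0}, {"hand": 0, "x": 0.002, "y": 0, "z": 0.11, "ax": 0, "ay": 0, "az": 0}]' --newtons 15

```text
t: 2.4
tool_pos: [0.5207, -0.3274, 0.0282]
orientation: [2.13, 2.308, 0.0]
force: [-0.9, 0.1, 0.5]
opening: 0.02
gripper_force: 0.0
```

Run:
```python
from h import *
m=np.array([.5757,-.006]);n=np.array([.2474,-.9689])
f=lambda r:tuple((m+n*r).round(4))
z=read_state()['tool_pos'][2]
go((*f(.255),z,.25),(*f(.171),z,.25))
```

```text
t 2.4 at [ 0.5207 -0.3274  0.0282] phi 0.0801 z [ 8.e-04 -7.e-04 -1.e+00] open 0.02 grip 0.0 F [-0.9  0.1  0.5] M [-0.   -0.09  0.06]
(np.float64(0.6388), np.float64(-0.2531), np.float64(0.02817518414650516), 0.25) -> [0.0647 0.1236 0.    ] az -0.1699
(np.float64(0.618), np.float64(-0.1717), np.float64(0.02817518414650516), 0.25) -> [ 0.1475  0.1094 -0.    ] az -0.1699
```

Call:
carry_out --targets '[{"hand": 0, "x": 0, "y": 0, "z": 0, "ax": 0, "ay": 0, "az": 0}, {"hand": 0, "x": 0, "y": 0, "z": 0, "ax": 0, "ay": 0, "az": 0}, {"hand": 0, "x": 0, "y": 0, "z": 0, "ax": 0, "ay": 0, "az": 0}, {"hand": 0, "x": 0.003, "y": 0.005, "z": 0, "ax": 0, "ay": 0, "az": -0.01}, {"hand": 0, "x": 0.01, "y": 0.018, "z": 0, "ax": 0, "ay": 0, "az": -0.03}, {"hand": 0, "x": 0.018, "y": 0.034, "z": 0, "ax": 0, "ay": 0, "az": -0.05}, {"hand": 0, "x": 0.026, "y": 0.05, "z": 0, "ax": 0, "ay": 0, "az": -0.07}, {"hand": 0, "x": 0.034, "y": 0.065, "z": 0, "ax": 0, "ay": 0, "az": -0.09}]'

```text
t: 3.4
tool_pos: [0.5839, -0.2873, 0.0277]
orientation: [2.022, 2.404, -0.0]
force: [-2.5, -2.3, 6.3]
opening: 0.0123
gripper_force: 15.0
```

Call:
carry_out --targets '[{"hand": 0, "x": 0.006, "y": 0.014, "z": 0, "ax": 0, "ay": 0, "az": -0.02}, {"hand": 0, "x": 0.012, "y": 0.028, "z": 0, "ax": 0, "ay": 0, "az": -0.04}, {"hand": 0, "x": 0.018, "y": 0.041, "z": 0, "ax": 0, "ay": 0, "az": -0.06}, {"hand": 0, "x": 0.024, "y": 0.055, "z": 0, "ax": 0, "ay": 0, "az": -0.08}, {"hand": 0, "x": 0.024, "y": 0.055, "z": 0, "ax": 0, "ay": 0, "az": -0.08}, {"hand": 0, "x": 0.024, "y": 0.055, "z": 0, "ax": 0, "ay": 0, "az": -0.08}]'

```text
t: 4.15
tool_pos: [0.6336, -0.2542, 0.0277]
orientation: [1.926, 2.481, 0.002]
force: [1.7, 3.2, 5.9]
opening: 0.0119
gripper_force: 15.0
```

Run:
```python
from h import *
m=np.array([.5757,-.006]);n=np.array([.2474,-.9689])
f=lambda r:tuple((m+n*r).round(4))
z=.028
go((*f(.255),z,.25),(*f(.171),z,.25))
p,d=read_camera('top');cv2.imwrite('pics/t2.png',cv2.resize(p[200:290,280:400],(800,600),interpolation=cv2.INTER_CUBIC))
```

```text
t 4.15 at [ 0.6336 -0.2542  0.0277] phi 0.2507 z [ 1.5e-03  6.0e-04 -1.0e+00] open 0.0119 grip 15.0 F [1.7 3.2 5.9] M [ 0.48 -0.55 -0.08]
(np.float64(0.6388), np.float64(-0.2531), 0.028, 0.25) -> [-0.0002  0.0053 -0.0003] az 0.0007
(np.float64(0.618), np.float64(-0.1717), 0.028, 0.25) -> [ 0.0838  0.0053 -0.0003] az 0.0007
```

View pics/t2.png

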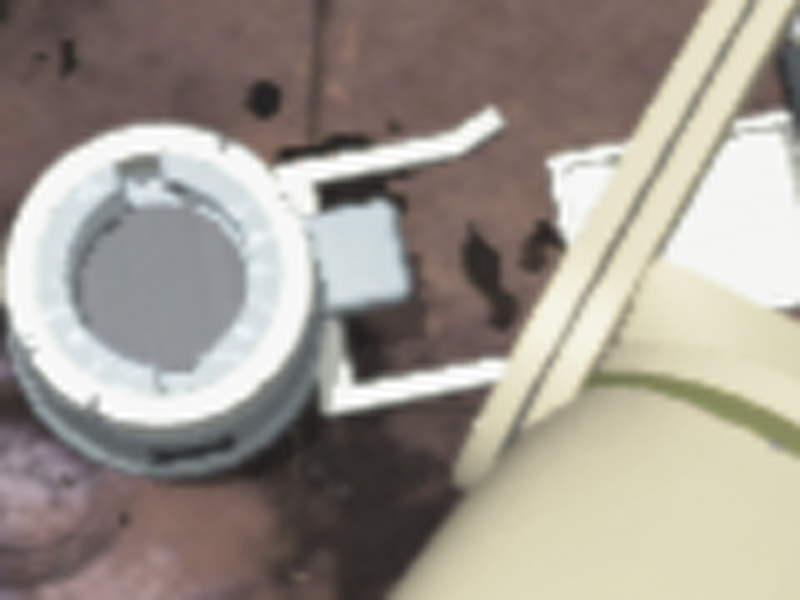

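The tray's leading edge is at crop (555,160), parallel to the rails and about 3–5 mm too far down in the picture. I'll shift it sideways by 5 mm and push in.

Call:
carry_out --targets '[{"hand": 0, "x": 0, "y": 0.003, "z": 0, "ax": 0, "ay": 0, "az": 0}, {"hand": 0, "x": 0.006, "y": 0.005, "z": 0, "ax": 0, "ay": 0, "az": 0}, {"hand": 0, "x": 0.016, "y": 0.005, "z": 0, "ax": 0, "ay": 0, "az": 0}, {"hand": 0, "x": 0.026, "y": 0.005, "z": 0, "ax": 0, "ay": 0, "az": 0}, {"hand": 0, "x": 0.036, "y": 0.005, "z": 0, "ax": 0, "ay": 0, "az": 0}, {"hand": 0, "x": 0.046, "y": 0.005, "z": 0, "ax": 0, "ay": 0, "az": 0}, {"hand": 0, "x": 0.056, "y": 0.005, "z": 0, "ax": 0, "ay": 0, "az": 0}, {"hand": 0, "x": 0.062, "y": 0.005, "z": 0, "ax": 0, "ay": 0, "az": 0}]' --newtons 30

```text
t: 5.2
tool_pos: [0.622, -0.1931, 0.0277]
orientation: [1.926, 2.481, -0.0]
force: [0.1, -4.0, 5.1]
opening: 0.0116
gripper_force: 30.0
```

Run:
```python
from h import *
m=np.array([.5757,-.006]);n=np.array([.2474,-.9689])
go((*(m+n*.171).round(4),.028,.25))
```

```text
t 5.2 at [ 0.622  -0.1931  0.0277] phi 0.2505 z [ 3.e-04 -4.e-04 -1.e+00] open 0.0116 grip 30.0 F [ 0.1 -4.   5.1] M [-0.64 -0.28 -0.03]
(np.float64(0.618), np.float64(-0.1717), 0.028, 0.25) -> [ 0.0217  0.0014 -0.0003] az 0.0005
```

Call:
carry_out --targets '[{"hand": 0, "x": 0.006, "y": 0.001, "z": 0, "ax": 0, "ay": 0, "az": 0}, {"hand": 0, "x": 0.012, "y": 0.001, "z": 0, "ax": 0, "ay": 0, "az": 0}, {"hand": 0, "x": 0.018, "y": 0.001, "z": 0, "ax": 0, "ay": 0, "az": 0}, {"hand": 0, "x": 0.022, "y": 0.001, "z": 0, "ax": 0, "ay": 0, "az": 0}, {"hand": 0, "x": 0.024, "y": 0.001, "z": 0, "ax": 0, "ay": 0, "az": 0}, {"hand": 0, "x": 0.024, "y": 0.001, "z": 0, "ax": 0, "ay": 0, "az": 0}]'

```text
t: 5.95
tool_pos: [0.617, -0.1702, 0.0277]
orientation: [1.926, 2.481, -0.001]
force: [0.2, -3.6, 5.2]
opening: 0.0115
gripper_force: 30.0
```

Run:
```python
from h import *
m=np.array([.5757,-.006]);n=np.array([.2474,-.9689])
go((*(m+n*.171).round(4),.028,.25))
```

```text
t 5.95 at [ 0.617  -0.1702  0.0277] phi 0.2503 z [ 3.e-04 -8.e-04 -1.e+00] open 0.0115 grip 30.0 F [ 0.2 -3.6  5.2] M [-0.76 -0.24 -0.06]
(np.float64(0.618), np.float64(-0.1717), 0.028, 0.25) -> [-0.0017  0.0006 -0.0003] az 0.0003
```

No contact with the stop yet, so keep pushing.

Call:
carry_out --targets '[{"hand": 0, "x": 0.002, "y": 0, "z": 0, "ax": 0, "ay": 0, "az": 0}, {"hand": 0, "x": 0.004, "y": 0, "z": 0, "ax": 0, "ay": 0, "az": 0}, {"hand": 0, "x": 0.004, "y": 0, "z": 0, "ax": 0, "ay": 0, "az": 0}]'

```text
t: 6.32
tool_pos: [0.6166, -0.1699, 0.0284]
orientation: [1.925, 2.476, -0.005]
force: [2.5, -18.3, 2.8]
opening: 0.0118
gripper_force: 30.0
```

Call:
carry_out --targets '[{"hand": 0, "x": 0.002, "y": 0, "z": 0, "ax": 0, "ay": 0, "az": 0}, {"hand": 0, "x": 0.003, "y": 0, "z": 0, "ax": 0, "ay": 0, "az": 0}, {"hand": 0, "x": 0.003, "y": 0, "z": 0, "ax": 0, "ay": 0, "az": 0}]'

```text
t: 6.7
tool_pos: [0.6166, -0.1697, 0.0291]
orientation: [1.923, 2.472, -0.008]
force: [3.5, -28.8, 1.6]
opening: 0.0118
gripper_force: 30.0
```

Run:
```python
from h import *
m=np.array([.5757,-.006]);n=np.array([.2474,-.9689])
go((*(m+n*.171).round(4),.028,.25))
```

```text
t 6.7 at [ 0.6166 -0.1697  0.0291] phi 0.2486 z [ 0.0043 -0.0096 -0.9999] open 0.0118 grip 30.0 F [  3.5 -28.8   1.6] M [-4.99 -0.59 -0.07]
(np.float64(0.618), np.float64(-0.1717), 0.028, 0.25) -> [-0.0023  0.0009  0.0012] az -0.0014
```

Firm contact at the stop (about 29 N): the tray is home. Next I unload, open and lift.

Call:
carry_out --targets '[{"hand": 0, "x": -0.006, "y": 0, "z": 0, "ax": 0, "ay": 0, "az": 0}, {"hand": 45, "x": -0.006, "y": 0, "z": 0, "ax": 0, "ay": 0, "az": 0}, {"hand": 45, "x": -0.006, "y": 0, "z": 0, "ax": 0, "ay": 0, "az": 0}, {"hand": 45, "x": -0.006, "y": 0, "z": 0, "ax": 0, "ay": 0, "az": 0}, {"hand": 45, "x": -0.006, "y": 0, "z": -0.03, "ax": 0, "ay": 0, "az": 0}, {"hand": 45, "x": -0.006, "y": 0, "z": -0.08, "ax": 0, "ay": 0, "az": 0}, {"hand": 45, "x": -0.006, "y": 0, "z": -0.14, "ax": 0, "ay": 0, "az": 0}, {"hand": 80, "x": -0.006, "y": 0, "z": -0.18, "ax": 0, "ay": 0, "az": 0}]'

```text
t: 7.7
tool_pos: [0.6175, -0.1691, 0.2107]
orientation: [1.925, 2.48, 0.002]
force: [0.2, 0.2, 0.6]
opening: 0.0477
gripper_force: 0.0
```

Run:
```python
from h import *
go((.547,.2983,.21,1.617),(.547,.2983,.14,1.617))
```

```text
t 7.7 at [ 0.6175 -0.1691  0.2107] phi 0.2506 z [ 2.7e-03 -8.0e-04 -1.0e+00] open 0.0477 grip 0.0 F [0.2 0.2 0.6] M [-0.05 -0.1   0.  ]
(0.547, 0.2983, 0.21, 1.617) -> [4.703e-01 4.760e-02 2.000e-04] az -1.3664
(0.547, 0.2983, 0.14, 1.617) -> [0.4704 0.0474 0.0702] az -1.3664
```

Call:
carry_out --targets '[{"hand": 60, "x": 0.05, "y": 0.0, "z": 0, "ax": 0, "ay": 0, "az": -0.15}, {"hand": 60, "x": 0.11, "y": 0.01, "z": 0, "ax": 0, "ay": 0, "az": -0.32}, {"hand": 60, "x": 0.17, "y": 0.016, "z": 0, "ax": 0, "ay": 0, "az": -0.49}, {"hand": 60, "x": 0.23, "y": 0.022, "z": 0, "ax": 0, "ay": 0, "az": -0.66}, {"hand": 60, "x": 0.29, "y": 0.028, "z": 0, "ax": 0, "ay": 0, "az": -0.83}, {"hand": 60, "x": 0.35, "y": 0.034, "z": 0, "ax": 0, "ay": 0, "az": -1.0}, {"hand": 60, "x": 0.41, "y": 0.04, "z": 0, "ax": 0, "ay": 0, "az": -1.17}, {"hand": 60, "x": 0.45, "y": 0.046, "z": 0.02, "ax": 0, "ay": 0, "az": -1.33}]'

```text
t: 8.7
tool_pos: [0.5499, 0.2815, 0.1891]
orientation: [-0.027, 3.138, 0.003]
force: [1.0, 0.1, 0.3]
opening: 0.0558
gripper_force: 0.0
```

Call:
carry_out --targets '[{"hand": 60, "x": 0, "y": 0, "z": 0.02, "ax": 0, "ay": 0, "az": 0}, {"hand": 60, "x": 0, "y": 0, "z": 0.04, "ax": 0, "ay": 0, "az": 0}, {"hand": 60, "x": 0, "y": 0, "z": 0.04, "ax": 0, "ay": 0, "az": 0}]'

```text
t: 9.07
tool_pos: [0.5488, 0.2762, 0.1446]
orientation: [0.011, -3.137, 0.003]
force: [0.7, -0.1, 1.1]
opening: 0.0555
gripper_force: 0.0
```

Run:
```python
from h import *
go((.547,.2983,.056,1.617))
p,d=read_camera('side');cv2.imwrite('pics/s1.png',cv2.resize(p[130:310,240:400],(533,600),interpolation=cv2.INTER_CUBIC))
p,d=read_camera('top');C=cloud('top',d)
cv2.imwrite('pics/full.png',p)
# tray check
m=np.zeros(d.shape,np.uint8);m[225:285,320:420]=(p.min(2)[225:285,320:420]>235)
n,l,s,ce=cv2.connectedComponentsWithStats(m);i=1+s[1:,4].argmax();y,x=np.nonzero(l==i)
print('tray',cv2.minAreaRect(np.float32(plane('top',x,y,.012)*1000)))
cv2.imwrite('pics/dock.png',np.hstack([cv2.resize(p[205:285,265:385],(600,400)),cv2.resize(p[215:285,150:210],(171,400)[:2])])[:, :800])
```

```text
t 9.07 at [0.5488 0.2762 0.1446] phi 1.5777 z [-0.0043 -0.002  -1.    ] open 0.0555 grip 0.0 F [ 0.7 -0.1  1.1] M [ 0.04 -0.17 -0.01]
(0.547, 0.2983, 0.056, 1.617) -> [0.0012 0.0223 0.0886] az -0.0393
tray ((595.7068481445312, -99.6048583984375), (75.49513244628906, 114.5350570678711), 2.9357750415802)
```

View pics/dock.png

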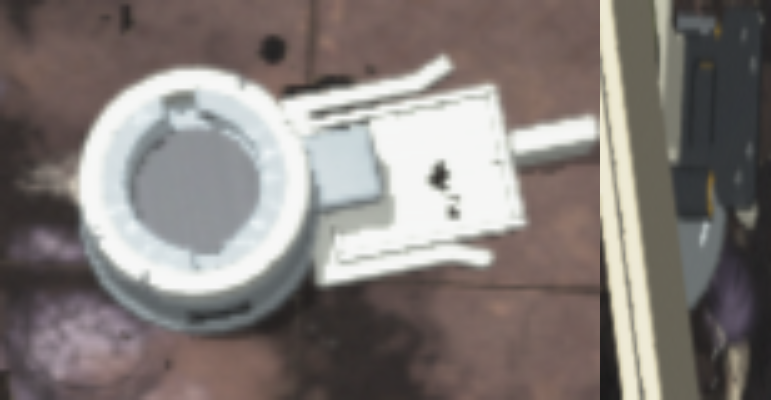

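The tray sits between the rails with its leading edge at the stop and its fin to the right. Now the lid.

Call:
carry_out --targets '[{"hand": 60, "x": 0.001, "y": 0.022, "z": 0, "ax": 0, "ay": 0, "az": -0.039}, {"hand": 60, "x": 0.001, "y": 0.022, "z": 0.03, "ax": 0, "ay": 0, "az": -0.039}, {"hand": 60, "x": 0.001, "y": 0.022, "z": 0.05, "ax": 0, "ay": 0, "az": -0.039}, {"hand": 60, "x": 0.001, "y": 0.022, "z": 0.05, "ax": 0, "ay": 0, "az": -0.039}]'

```text
t: 9.68
tool_pos: [0.5475, 0.2997, 0.0954]
orientation: [0.076, -3.137, 0.002]
force: [0.4, -0.5, -0.7]
opening: 0.0559
gripper_force: 0.0
```

Run:
```python
from h import *
go((.547,.2983,.056,1.617))
n=np.array([.2474,-.9689])
a=plane('top',265+np.array([498,525])/5-.4,205+np.array([86,224])/5-.4,.012)
print(a,a.mean(0)-.15*n,np.arctan2(*(a[0]-a[1])[::-1]))
```

```text
t 9.68 at [0.5475 0.2997 0.0954] phi 1.6194 z [-0.0036 -0.0015 -1.    ] open 0.0559 grip 0.0 F [ 0.4 -0.5 -0.7] M [ 0.08 -0.15  0.01]
(0.547, 0.2983, 0.056, 1.617) -> [ 0.0004 -0.0013  0.0394] az 0.0024
[[ 0.64352239 -0.14625917]
 [ 0.57681256 -0.16156181]] [ 0.57305747 -0.00857549] 0.2254899911514235
```

Call:
carry_out --targets '[{"hand": 60, "x": 0, "y": -0.001, "z": 0.02, "ax": 0, "ay": 0, "az": 0.002}, {"hand": 60, "x": 0, "y": -0.001, "z": 0.039, "ax": 0, "ay": 0, "az": 0.002}, {"hand": 60, "x": 0, "y": -0.001, "z": 0.039, "ax": 0, "ay": 0, "az": 0.002}, {"hand": 0, "x": 0, "y": -0.001, "z": 0.039, "ax": 0, "ay": 0, "az": 0.002}, {"hand": 0, "x": 0, "y": -0.001, "z": 0.039, "ax": 0, "ay": 0, "az": 0.002}, {"hand": 0, "x": 0, "y": -0.001, "z": 0.039, "ax": 0, "ay": 0, "az": 0.002}, {"hand": 0, "x": 0, "y": -0.001, "z": 0.039, "ax": 0, "ay": 0, "az": 0.002}, {"hand": 0, "x": 0, "y": -0.001, "z": 0.039, "ax": 0, "ay": 0, "az": 0.002}]' --newtons 35

```text
t: 10.68
tool_pos: [0.549, 0.2991, 0.0586]
orientation: [-0.073, 3.141, 0.0]
force: [0.1, -0.1, -1.6]
opening: 0.0139
gripper_force: 35.0
```

Call:
carry_out --targets '[{"hand": 0, "x": 0, "y": 0, "z": 0, "ax": 0, "ay": 0, "az": 0}, {"hand": 0, "x": 0, "y": 0, "z": 0, "ax": 0, "ay": 0, "az": 0}, {"hand": 0, "x": 0, "y": 0, "z": -0.03, "ax": 0, "ay": 0, "az": 0}, {"hand": 0, "x": 0, "y": 0, "z": -0.08, "ax": 0, "ay": 0, "az": 0}, {"hand": 0, "x": 0, "y": 0, "z": -0.13, "ax": 0, "ay": 0, "az": 0}, {"hand": 0, "x": 0, "y": 0, "z": -0.13, "ax": 0, "ay": 0, "az": 0}]'

```text
t: 11.42
tool_pos: [0.5517, 0.3002, 0.1942]
orientation: [-0.072, 3.132, 0.005]
force: [0.2, 0.6, -1.1]
opening: 0.0142
gripper_force: 35.0
```

Run:
```python
from h import *
ph=.25+np.pi/2
go((.575,-.006,.19,ph),(.575,-.006,.122,ph))
```

```text
t 11.43 at [0.5517 0.3002 0.1942] phi 1.617 z [ 0.0085  0.0036 -1.    ] open 0.0142 grip 35.0 F [ 0.2  0.6 -1.1] M [ 0.1  -0.18 -0.02]
(0.575, -0.006, 0.19, 1.8207963267948966) -> [-0.0091 -0.3069  0.0033] az -0.2038
(0.575, -0.006, 0.122, 1.8207963267948966) -> [-0.0085 -0.3071  0.0713] az -0.2038
```

Call:
carry_out --targets '[{"hand": 0, "x": 0, "y": -0.03, "z": 0, "ax": 0, "ay": 0, "az": -0.02}, {"hand": 0, "x": -0.002, "y": -0.08, "z": 0, "ax": 0, "ay": 0, "az": -0.05}, {"hand": 0, "x": -0.004, "y": -0.13, "z": 0, "ax": 0, "ay": 0, "az": -0.09}, {"hand": 0, "x": -0.006, "y": -0.18, "z": 0, "ax": 0, "ay": 0, "az": -0.13}, {"hand": 0, "x": -0.008, "y": -0.23, "z": 0, "ax": 0, "ay": 0, "az": -0.17}, {"hand": 0, "x": -0.009, "y": -0.28, "z": 0, "ax": 0, "ay": 0, "az": -0.2}, {"hand": 0, "x": -0.009, "y": -0.307, "z": 0.003, "ax": 0, "ay": 0, "az": -0.204}, {"hand": 0, "x": -0.009, "y": -0.307, "z": 0.003, "ax": 0, "ay": 0, "az": -0.204}]'

```text
t: 12.42
tool_pos: [0.5709, -0.0092, 0.1832]
orientation: [0.387, -3.114, -0.001]
force: [-0.7, 0.9, -1.7]
opening: 0.0136
gripper_force: 35.0
```

Call:
carry_out --targets '[{"hand": 0, "x": 0, "y": 0, "z": 0, "ax": 0, "ay": 0, "az": 0}, {"hand": 0, "x": 0, "y": 0, "z": 0, "ax": 0, "ay": 0, "az": 0}]'

```text
t: 12.68
tool_pos: [0.5718, -0.0061, 0.1849]
orientation: [0.394, -3.116, -0.001]
force: [-0.1, 0.9, -1.8]
opening: 0.0139
gripper_force: 35.0
```

Run:
```python
from h import *
ph=.25+np.pi/2
go((.575,-.006,.19,ph),(.575,-.006,.15,ph))
p,d=read_camera('side');cv2.imwrite('pics/s2f.png',p);np.save('s2d.npy',d);cv2.imwrite('pics/s2.png',cv2.resize(p[155:280,240:390],(720,600),interpolation=cv2.INTER_CUBIC))
p,d=read_camera('top');cv2.imwrite('pics/t3f.png',p);np.save('t3d.npy',d);cv2.imwrite('pics/t3.png',cv2.resize(p[200:290,260:380],(800,600),interpolation=cv2.INTER_CUBIC))
```

```text
t 12.68 at [ 0.5718 -0.0061  0.1849] phi 1.8223 z [-8.e-04  4.e-04 -1.e+00] open 0.0139 grip 35.0 F [-0.1  0.9 -1.8] M [ 0.12 -0.15  0.07]
(0.575, -0.006, 0.19, 1.8207963267948966) -> [-0.0031 -0.0007 -0.0051] az 0.0015
(0.575, -0.006, 0.15, 1.8207963267948966) -> [-0.0031 -0.0007  0.0349] az 0.0015
```

View pics/s2.png

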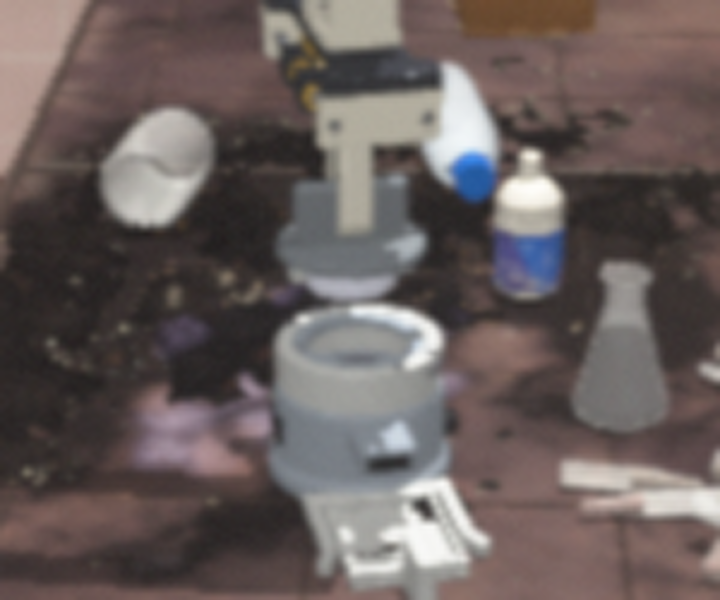

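The lid hangs level above the mill, with disc edges at crop x 277 and 427 and collar edges at 273 and 443. I'll measure the offset from these edges.

Run:
```python
from h import *
# horizontal line of sight: world x of disc / collar edges mid, at known depth plane y
def xat(u,v,y):
    p,d=ray('side',240+(u+.5)/4.8-.5,155+(v+.5)/4.8-.5);return (p+d*((y-p[1])/d[:,1])[:,None])[0]
L=[xat(277,245,-.006),xat(427,245,-.006)];M=[xat(273,345,-.006),xat(443,345,-.006)]
B=[xat(293,215,-.006),xat(410,215,-.006)]
for n,q in(('lid',L),('collar',M),('bar',B)):print(n,q[0].round(4),q[1].round(4),'mid x',((q[0]+q[1])/2)[0].round(4))
C=cloud('side',np.load('s2d.npy'))[180:240,290:345].reshape(-1,3)
for z0,z1,n in((.145,.158,'disc'),(.165,.2,'bar'),(.078,.0905,'collar'),(.088,.093,'top')):
    c=cloud('side',np.load('s2d.npy'))[180:260,290:340].reshape(-1,3);c=c[(c[:,2]>z0)&(c[:,2]<z1)&(abs(c[:,1])<.08)]
    print(n,len(c),c.min(0).round(4),c.max(0).round(4))
    if n in('disc','top'):print(cv2.minEnclosingCircle(np.float32(c[:,:2])))
C=cloud('top',np.load('t3d.npy'))[205:280,270:345].reshape(-1,3)
c=C[(C[:,2]>.145)&(C[:,2]<.163)];print('top disc',len(c),c.min(0),c.max(0))
```

```text
lid [ 0.5274 -0.006   0.1541] [ 0.6195 -0.006   0.155 ] mid x 0.5734
collar [ 0.5235 -0.006   0.0861] [ 0.6301 -0.006   0.0873] mid x 0.5768
bar [ 0.5375 -0.006   0.1741] [ 0.609  -0.006   0.1748] mid x 0.5733
disc 91 [ 0.5271 -0.0571  0.1454] [0.615  0.0143 0.1579]
((0.5706640481948853, -0.010658347979187965), 0.046843551099300385)
bar 258 [ 0.5391 -0.0333  0.1651] [0.606  0.0107 0.1999]
collar 316 [ 0.5249 -0.0609  0.0781] [0.6275 0.045  0.0905]
top 255 [ 0.5249 -0.0608  0.088 ] [0.6273 0.0446 0.093 ]
((0.5747941732406616, -0.007189722266048193), 0.05450237914919853)
top disc 219 [ 0.52472224 -0.02661501  0.1519745 ] [0.5792832  0.03691048 0.16293441]
```

View pics/t3.png

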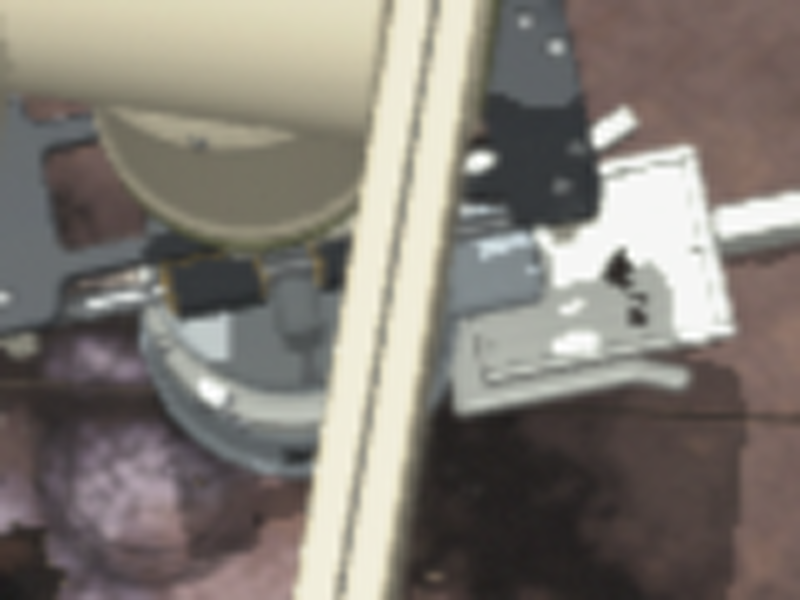

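The lid disc is partly visible over the mill with the bar aligned. From the side view the lid must go about 3 mm in +x. I'll correct that and lower in stages.

Call:
carry_out --targets '[{"hand": 0, "x": -0.003, "y": -0.001, "z": 0.01, "ax": 0, "ay": 0, "az": 0.001}, {"hand": 0, "x": -0.003, "y": -0.001, "z": 0.025, "ax": 0, "ay": 0, "az": 0.001}, {"hand": 0, "x": -0.003, "y": -0.001, "z": 0.032, "ax": 0, "ay": 0, "az": 0.001}, {"hand": 0, "x": -0.003, "y": -0.001, "z": 0.032, "ax": 0, "ay": 0, "az": 0.001}, {"hand": 0, "x": -0.003, "y": -0.001, "z": 0.032, "ax": 0, "ay": 0, "az": 0.001}]'

```text
t: 13.4
tool_pos: [0.5754, -0.0075, 0.1537]
orientation: [-0.39, 3.117, -0.0]
force: [-0.5, -0.6, -2.6]
opening: 0.0141
gripper_force: 35.0
```

Run:
```python
from h import *
ph=.25+np.pi/2
go((.575,-.0058,.142,ph),(.575,-.0058,.1246,ph))
```

```text
t 13.4 at [ 0.5754 -0.0075  0.1537] phi 1.8199 z [ 3.e-04 -0.e+00 -1.e+00] open 0.0141 grip 35.0 F [-0.5 -0.6 -2.6] M [ 0.06 -0.16  0.04]
(0.575, -0.0058, 0.142, 1.8207963267948966) -> [-0.      0.0018  0.0117] az -0.0009
(0.575, -0.0058, 0.1246, 1.8207963267948966) -> [-0.      0.0018  0.0291] az -0.0009
```

Call:
carry_out --targets '[{"hand": 0, "x": 0, "y": 0.0015, "z": 0.004, "ax": 0, "ay": 0, "az": 0}, {"hand": 0, "x": 0, "y": 0.0015, "z": 0.008, "ax": 0, "ay": 0, "az": 0}, {"hand": 0, "x": 0, "y": 0.0015, "z": 0.011, "ax": 0, "ay": 0, "az": 0}, {"hand": 0, "x": 0, "y": 0.0015, "z": 0.011, "ax": 0, "ay": 0, "az": 0}]'

```text
t: 13.9
tool_pos: [0.5746, -0.006, 0.142]
orientation: [0.39, -3.117, -0.0]
force: [-0.5, 0.0, -1.1]
opening: 0.0136
gripper_force: 35.0
```

Call:
carry_out --targets '[{"hand": 0, "x": 0, "y": 0, "z": 0.003, "ax": 0, "ay": 0, "az": 0}, {"hand": 0, "x": 0, "y": 0, "z": 0.006, "ax": 0, "ay": 0, "az": 0}, {"hand": 0, "x": 0, "y": 0, "z": 0.006, "ax": 0, "ay": 0, "az": 0}]'

```text
t: 14.28
tool_pos: [0.5746, -0.006, 0.136]
orientation: [0.39, -3.117, -0.0]
force: [-0.4, 0.4, -1.7]
opening: 0.0137
gripper_force: 35.0
```

Run:
```python
from h import *
ph=.25+np.pi/2
go((.575,-.0058,.1246,ph))
```

```text
t 14.28 at [ 0.5746 -0.006   0.136 ] phi 1.82 z [-7.e-04  0.e+00 -1.e+00] open 0.0137 grip 35.0 F [-0.4  0.4 -1.7] M [ 0.07 -0.16 -0.02]
(0.575, -0.0058, 0.1246, 1.8207963267948966) -> [-0.0004  0.0001  0.0114] az -0.0008
```

Call:
carry_out --targets '[{"hand": 0, "x": 0, "y": 0, "z": 0.003, "ax": 0, "ay": 0, "az": 0}, {"hand": 0, "x": 0, "y": 0, "z": 0.006, "ax": 0, "ay": 0, "az": 0}, {"hand": 0, "x": 0, "y": 0, "z": 0.009, "ax": 0, "ay": 0, "az": 0}, {"hand": 0, "x": 0, "y": 0, "z": 0.009, "ax": 0, "ay": 0, "az": 0}]'

```text
t: 14.78
tool_pos: [0.5746, -0.006, 0.127]
orientation: [0.39, -3.117, -0.0]
force: [0.8, -0.7, -2.3]
opening: 0.0137
gripper_force: 35.0
```

Call:
carry_out --targets '[{"hand": 0, "x": 0, "y": 0, "z": 0.0015, "ax": 0, "ay": 0, "az": 0}, {"hand": 0, "x": 0, "y": 0, "z": 0.003, "ax": 0, "ay": 0, "az": 0}, {"hand": 0, "x": 0, "y": 0, "z": 0.003, "ax": 0, "ay": 0, "az": 0}]'

```text
t: 15.15
tool_pos: [0.575, -0.006, 0.1245]
orientation: [-0.39, 3.117, -0.0]
force: [0.8, 0.1, -1.6]
opening: 0.0139
gripper_force: 35.0
```

Run:
```python
from h import *
go((.575,-.0058,.1246,.25+np.pi/2))
```

```text
t 15.15 at [ 0.575  -0.006   0.1245] phi 1.82 z [ 2.e-04 -0.e+00 -1.e+00] open 0.0139 grip 35.0 F [ 0.8  0.1 -1.6] M [ 0.09 -0.2  -0.01]
(0.575, -0.0058, 0.1246, 1.8207963267948966) -> [-0.0001  0.0002 -0.0001] az -0.0008
```

Going in cleanly; continue to touch-down.

Call:
carry_out --targets '[{"hand": 0, "x": 0, "y": 0, "z": 0.0015, "ax": 0, "ay": 0, "az": 0}, {"hand": 0, "x": 0, "y": 0, "z": 0.003, "ax": 0, "ay": 0, "az": 0}, {"hand": 0, "x": 0, "y": 0, "z": 0.003, "ax": 0, "ay": 0, "az": 0}]'

```text
t: 15.52
tool_pos: [0.5751, -0.006, 0.1244]
orientation: [-0.391, 3.117, -0.0]
force: [-13.1, 1.2, 20.1]
opening: 0.0139
gripper_force: 35.0
```

Run:
```python
from h import *
go((.575,-.0058,.1246,.25+np.pi/2))
```

```text
t 15.53 at [ 0.5751 -0.006   0.1244] phi 1.8202 z [ 7.e-04 -2.e-04 -1.e+00] open 0.0139 grip 35.0 F [-13.1   1.2  20.1] M [ 0.19  2.01 -0.05]
(0.575, -0.0058, 0.1246, 1.8207963267948966) -> [ 0.      0.0002 -0.0002] az -0.0006
```

Seated (disc on collar, TCP at 124 mm as expected). I'll ease the side load, grip harder, then twist clockwise in small rows.

Call:
carry_out --targets '[{"hand": 0, "x": 0.001, "y": 0, "z": -0.0015, "ax": 0, "ay": 0, "az": 0}, {"hand": 0, "x": 0.001, "y": 0, "z": -0.0015, "ax": 0, "ay": 0, "az": 0}, {"hand": 0, "x": 0.001, "y": 0, "z": -0.0015, "ax": 0, "ay": 0, "az": 0}]' --newtons 60

```text
t: 15.9
tool_pos: [0.5747, -0.0061, 0.1244]
orientation: [-0.39, 3.115, -0.0]
force: [-3.4, 1.2, 9.0]
opening: 0.0138
gripper_force: 60.0
```

Call:
carry_out --targets '[{"hand": 0, "x": 0, "y": 0, "z": 0, "ax": 0, "ay": 0, "az": 0.05}, {"hand": 0, "x": 0, "y": 0, "z": 0, "ax": 0, "ay": 0, "az": 0.1}, {"hand": 0, "x": 0, "y": 0, "z": 0, "ax": 0, "ay": 0, "az": 0.15}, {"hand": 0, "x": 0, "y": 0, "z": 0, "ax": 0, "ay": 0, "az": 0.2}, {"hand": 0, "x": 0, "y": 0, "z": 0, "ax": 0, "ay": 0, "az": 0.2}]'

```text
t: 16.52
tool_pos: [0.5749, -0.0061, 0.1244]
orientation: [-0.077, 3.138, -0.0]
force: [-1.1, 1.1, 7.7]
opening: 0.0137
gripper_force: 60.0
```

Run:
```python
from h import *
go((.575,-.0058,.1246,.25+np.pi/2-.65))
```

```text
t 16.52 at [ 0.5749 -0.0061  0.1244] phi 1.6197 z [ 0.0024  0.     -1.    ] open 0.0137 grip 60.0 F [-1.1  1.1  7.7] M [0.31 0.24 0.2 ]
(0.575, -0.0058, 0.1246, 1.1707963267948966) -> [-0.0001  0.0003 -0.0002] az 0.4489
```

Call:
carry_out --targets '[{"hand": 0, "x": 0, "y": 0, "z": 0, "ax": 0, "ay": 0, "az": 0.06}, {"hand": 0, "x": 0, "y": 0, "z": 0, "ax": 0, "ay": 0, "az": 0.13}, {"hand": 0, "x": 0, "y": 0, "z": 0, "ax": 0, "ay": 0, "az": 0.2}, {"hand": 0, "x": 0, "y": 0, "z": 0, "ax": 0, "ay": 0, "az": 0.27}, {"hand": 0, "x": 0, "y": 0, "z": 0, "ax": 0, "ay": 0, "az": 0.34}, {"hand": 0, "x": 0, "y": 0, "z": 0, "ax": 0, "ay": 0, "az": 0.4}, {"hand": 0, "x": 0, "y": 0, "z": 0, "ax": 0, "ay": 0, "az": 0.45}, {"hand": 0, "x": 0, "y": 0, "z": 0, "ax": 0, "ay": 0, "az": 0.45}]'

```text
t: 17.52
tool_pos: [0.5755, -0.0054, 0.1246]
orientation: [0.625, 3.075, 0.003]
force: [1.4, 5.0, 6.8]
opening: 0.0134
gripper_force: 60.0
```

Call:
carry_out --targets '[{"hand": 0, "x": 0, "y": 0, "z": 0, "ax": 0, "ay": 0, "az": 0}, {"hand": 0, "x": 0, "y": 0, "z": 0, "ax": 0, "ay": 0, "az": 0}, {"hand": 0, "x": 0, "y": 0, "z": 0, "ax": 0, "ay": 0, "az": 0}]'

```text
t: 17.9
tool_pos: [0.5754, -0.0054, 0.1245]
orientation: [0.624, 3.076, 0.003]
force: [1.8, 4.8, 6.9]
opening: 0.0137
gripper_force: 60.0
```

Run:
```python
from h import *
go((.575,-.0058,.1246,.25+np.pi/2-.65))
p,d=read_camera('side');a=cv2.resize(p[175:290,270:370],(520,598),interpolation=cv2.INTER_CUBIC)
cv2.imwrite('pics/s3.png',a)
C=cloud('side',d)[165:260,280:350].reshape(-1,3)
q=C[(C[:,2]>.106)&(C[:,2]<.134)&(abs(C[:,1])<.05)];print('bar',len(q),q.min(0).round(3),q.max(0).round(3),cv2.minAreaRect(np.float32(q[:,:2]*1000)))
```

```text
t 17.9 at [ 0.5754 -0.0054  0.1245] phi 1.1707 z [ 0.0036  0.0011 -1.    ] open 0.0137 grip 60.0 F [1.8 4.8 6.9] M [ 0.79 -0.22  0.16]
(0.575, -0.0058, 0.1246, 1.1707963267948966) -> [ 0.0003 -0.0005 -0.0001] az -0.0001
bar 180 [ 0.543 -0.032  0.106] [0.607 0.013 0.134] ((575.5018310546875, -12.738836288452148), (59.85150146484375, 44.42057800292969), 9.935933113098145)
```

View pics/s3.png

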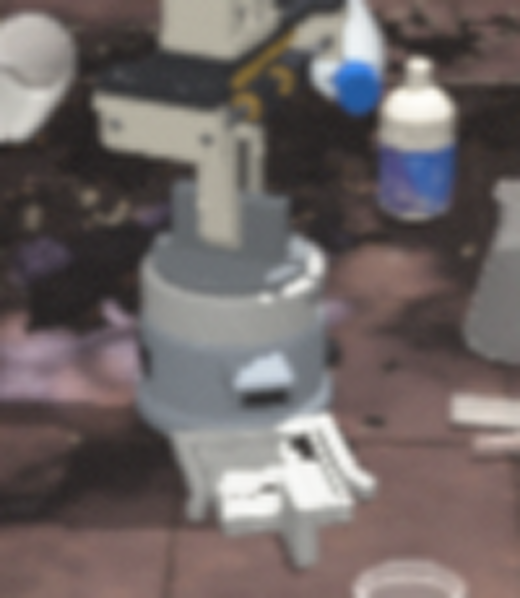

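The lid lies flat on the collar, still gripped, with the bar turned; the tray is in its dock. One check remains: the bar's true angle, from depth on its front face on either side of the finger.

Run:
```python
from h import *
p,d=read_camera('side');C=cloud('side',d)
box=lambda u0,u1,v0,v1:C[175+int(v0/5.2):175+int(v1/5.2),270+int(u0/5.2):270+int(u1/5.2)].reshape(-1,3)
a=box(178,196,190,235);b=box(262,288,205,245)
print(a.mean(0),a.std(0),b.mean(0),b.std(0))
q=np.median(b,0)-np.median(a,0);print('bar yaw',np.arctan2(q[1],q[0]),'want -0.40')
go()
```

```text
[ 0.549478   -0.00254275  0.12262006] [0.00253572 0.00325544 0.00844724] [ 0.6005683  -0.02215188  0.1238626 ] [0.0041846  0.00316669 0.00747313]
bar yaw -0.37540706121146133 want -0.40
t 18.0 at [ 0.5754 -0.0054  0.1245] phi 1.1707 z [ 0.0035  0.0011 -1.    ] open 0.0138 grip 60.0 F [2.2 3.8 6.4] M [ 0.79 -0.16  0.18]
```

The bar yaw of about -0.38 rad and the 0.18 Nm torque both match half way, so I'm handing in.

```bash
python3 -c "
from plant import robot;print(robot.close_job())"
```

```text
the job is handed in; nothing more can be done
None
```

The job is handed in with no verdict shown: the tray is home against the stop, and the lid is seated, twisted to about the half-way mark (0.18 Nm, bar yaw about -0.38 rad against -0.40 wanted) and still gripped.

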